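Clamp a lamp module with the ball knob

TASK

Set the LED lamp module down in the nest of the clamping fixture, lying flat between the blue rails. Then clamp it by turning the fixture's red ball knob clockwise, until the spring pad holds the module firmly against the end stop with about 10 N, but do not overtighten and crush it; let go and leave it clamped. Do not push the jaw or pad by hand, do not let the module drop, and leave everything else on the bench where it is.

Things in the scene. Friction and masses are not known exactly. Their poses are not given: they have to be found in the camera images.
- module_center (a point): centre (half-way up) of the loose LED lamp module: aluminium block with finned sides and a white face with 3 x 6 clear lenses on top; 56 mm wide (its x), 100 mm long (its y), 36 mm tall without the lenses, about 0.4 kg. z up. It lies flat on the bench at the start; the two ends are alike. Grip it across the 56 mm.
- fixture: grey clamping fixture, fixed to the bench; origin at bench level below the nest, z up, clamps along its y. Base plate 110 (x) x 335 (y) x 10 mm. From +y to -y: black end stop, nest, jaw with orange spring pad, gear housing (top 46 mm above the bench) with red ball knob. The stop's face (50 mm wide, top at 42 mm) is preset anywhere from y = +52 to +62 mm, not measured: feel for it.
- nest (a point): centre of the nest floor, on top of the 10 mm base plate, axes as the fixture's, at its y = -5 mm. The module goes here flat, length along the fixture's y (either way round), between two blue rails 6 mm high, 70 mm long, 64 mm apart inside (4 mm play each side). Open pad to stop: 117 to 127 mm.
- pad_face (a point): middle of the orange spring pad's face (44 mm wide, 28 mm tall, top 42 mm above the bench); at the start at the fixture's y = -65 mm, facing +y. It first pushes the module to the stop, then gives way on springs at 6 N per mm (about 0.07 N per mrad of knob turn). The clamp is meant for about 10 N; under 5 N is loose, over 20 N too much, 24 N crushes the module.
- pad: the orange spring pad itself; origin at the fixture's height 0 (bench level), straight below its front face; axes as the fixture's
- jaw: the steel jaw behind the pad, 50 mm wide, top 46 mm above the bench, with its rack; moves to +y by 12 mm per rad of knob turn. Not to be pushed directly. Origin at bench level below the unpressed pad's front face; axes as the fixture's
- ball (a point): centre of the red ball knob: smooth polished ball, 42 mm across, on a 16 mm upright stem above the gear housing; centre 95 mm above the bench and 166 mm from the fixture's origin along its -y. Slippery (friction about 0.45): gripped above or below its widest part it slips out. Grip it from above with the pads across its middle, at about 30 N.
- knob (a joint): angle of the ball knob in rad, 0 at the start (jaw open), growing as it turns clockwise seen from above, up to 2.95. Friction of about 0.17 N m, either way, resists it and keeps it where it is left (so torque read at rest has an offset); every newton of clamping adds 0.012 N m. Clamping comes at about 1.4 to 2.5 rad, depending on the stop, so it takes more than one grasp.
- heatsink: bare black heat sink, 60 x 90 x 32 mm, upright fins, no lenses; a bystander, leave alone. Origin: centre of its underside
- lamp: finished LED lamp standing upright, white cylinder with a screw base on top, 84 mm wide, 199 mm tall; a bystander. Origin: centre of its underside
- screwdriver: yellow-handled screwdriver lying on the bench, 200 mm long; a bystander. Origin: underside, between its ends
- screw_jar: amber screw jar with black cap, 60 mm wide, 75 mm tall; a bystander. Origin: centre of its underside
- mug: blue mug, 76 mm wide, 90 mm tall; a bystander. Origin: centre of its underside
- flange: flat aluminium ring, 80 mm outside, 44 mm inside, 12 mm thick; a bystander. Origin: centre of its underside
- wrench: steel wrench lying on the bench, 160 mm long; a bystander. Origin: underside, between its ends
- module: the same module as a body; origin at the centre of its underside, axes as at its centre

How it is judged (in metres and radians):
On the way, in this order (a step that is already met when the one before it is completed fails the run):
1. the module lies flat in the nest between the rails, let go (x of module_center in the frame of nest between -0.007 and 0.007 m and y of module_center in the frame of nest between -0.022 and 0.022 m and z of module_center in the frame of nest between 0.014 and 0.022 m and angle between the y axis of module_center and the y axis of nest, either way round below 0.1 rad and angle between module_center's own z axis and vertical below 0.06 rad and contact force between the fingers and module below 0.3 N and linear speed of module below 0.02 m/s), for 0.2 s.
2. the spring pad presses the module with 5 to 20 N (contact force between pad and module between 5 and 20 N), for 0.2 s.
At the end, for the whole second after the job is handed in: The module lies flat on the nest floor (centre within 7 mm of the nest across, 22 mm along, 4 mm in height, 0.1 rad in yaw), held by the spring pad with 5 to 20 N, everything at rest (all of step 2 and x of module_center in the frame of nest between -0.007 and 0.007 m and y of module_center in the frame of nest between -0.022 and 0.022 m and z of module_center in the frame of nest between 0.014 and 0.022 m and angle between the y axis of module_center and the y axis of nest, either way round below 0.1 rad and angle between module_center's own z axis and vertical below 0.06 rad and velocity of joint knob between -0.05 and 0.05 rad/s and linear speed of module below 0.02 m/s); the robot touches nothing.
It fails at once if the module is crushed: the pad presses it with over 24 N (contact force between pad and module above 24 N).
It fails at once if the jaw or pad is pushed directly by the robot (over 5 N) (contact force between any of the fingers, the arm and jaw above 5 N).
It fails at once if the module is let fall (over 0.5 m/s when not held) (linear speed of module above 0.5 m/s and contact force between the fingers and module below 0.1 N).
It fails at once if a bystander is moved by over 25 mm (distance of any of heatsink, lamp, screwdriver, screw_jar, mug, flange, wrench from where it was at the start of the episode above 0.025 m).
It also fails if it takes over 72 s, if anything falls off the work surface, if the arm or the gripper's body presses on something with over 40 N, if the wrist force passes 120 N, or if a joint passes its speed limit or range.

ROBOT

A 6-joint arm with a two-finger parallel gripper is mounted at the origin on the work surface. World frame = base frame: x ahead of the robot, y to its left, z up, the work surface at z = 0. Lengths are in m, angles in degrees, forces in N, time in s.
With the tool pointing down it reaches from about 0.325 to 0.9 m from the base axis. Payload 6.1 kg.
Tool frame: the origin (TCP) lies on the centre line of the jaws, within the pads' length; the fingertips stand 14 mm ahead of it and the grasp point (between the pads) lies 5 mm behind it; z points along the fingers, y is the line along which they close (so a half turn about z gives the same grasp; the last joint's range is limited). The gripper opens to 85 mm and grips with 20 to 120 N. Pads are 22 mm wide; open, the fingers measure 114 mm over their backs; the gripper's body (76 mm by 85 mm) begins 54 mm behind the grasp point. The pads swing forward as they close: fully open they stand 13 mm farther back than shut.
Start: joints at [-73.172, 12.628, 87.462, -0, 79.91, -7.225], TCP at [0.255, -0.571, 0.245] pointing down, gripper open.
Joint ranges: [-170.65, 170.65], [-52.31, 119.04], [5.05, 147.46], [-71.25, 251.25], [11.57, 151.72], [-153.62, 153.62]. Speed limits (degrees/s): [147.25, 147.25, 172.46, 180, 180, 180].

INTERFACE

Orientations are given as [roll, pitch, yaw] about the fixed x, y, z axes, in that order (R = Rz(yaw) Ry(pitch) Rx(roll)).
In Python, from rig import ctrl gives the robot as it stands. The module is installed in compiled form; this text tells all that it offers.
- The arm moves only by the shell command python3 -m jog 'ROWS' [FORCE]. ROWS is JSON, a list of rows, each an object with "gripper": the closure, from 0 (fully open) to 1 (shut); "translation": the shift along the tool's x, y, z scaled (see below), a list of three; "yaw": the turn about the tool's z scaled (see below). A call has 1 to 5 rows; each row is the pose to reach, as a shift and turn from the pose commanded when the call began, along the tool's axes at that moment; what a row does not reach only later rows make up. The controller multiplies each number of a shift by 40 cm and each number of a turn by 60 degrees. A row lasts 1/10 s, in which the tool goes at most 50 mm and 8.59 degrees, less where a joint would pass 70% of its speed; a pose out of reach is approached as far as the arm can. A call with a number of a shift or a turn outside -1 to 1 is refused whole. A call with a gripper value outside its range is refused whole. The fingers move at their own pace and stop on an object; FORCE is the grip in N (left out, the last holds). Time passes only in rows, so rows that repeat a pose let the fingers close. It gives the time, the measured TCP pose, the force, the opening and the grip force at its end, in the units of the state.
- ctrl.observe(): the state, without advancing time (a new reading comes with each control period).
- ctrl.get_image(name): name is "scene" or "top" or "wrist"; returns a dict with "pixels" (420x560x3 uint8, red, green, blue), "mtx" (3x3 intrinsics, pixels), "distortion" ([k1, k2, p1, p2, k3] as OpenCV has them; the pictures are not rectified), "R" (3x3) and "t" (3): a world point X has camera coordinates R X + t. Camera axes: x right, y down, z forward; pixel columns grow to the right and rows downward; lengths in m; the calibration is good to about 2 mm. A picture is of the moment at which its call begins. There is no depth.
- ctrl.sign_off(): hands the job in; it is judged then, once.
Trained networks look in a picture, given as the dict that the camera call returned (one of the last four; its "shot" number tells which), for a name from the list of things; names that differ only in an ending like _2 or _b are one class to them, and where a whole thing is asked for, a point or a joint stands for the part that bears it (a point fixed in the world has none). Each returns a list of dicts, best first, with "p" (0 to 1); they miss things now and then, are a little off and sometimes report something else, mostly with a low value. They report only what shows in the picture. A call takes as long as a camera call.
- ctrl.find_in(thing, picture): "point" ([column, row] in pixels, amid what is visible of it).
- ctrl.outline_of(thing, picture): "region" (420x560 bool, what is visible of it) and "point" ([column, row] in pixels, amid what is visible of it).
The state is a dict: "time": time; "joint_pos": joint angles; "joint_vel": joint speeds; "effort": joint torques, N m; "tool_pos": TCP position; "ee_rot": TCP orientation; "wrist_force": force on the tool from outside, world axes, zero at the start; "ft_torque": the same for the moment, N m; "opening": finger opening in m; "grip_force": force on a finger pad.
Only numpy, scipy, OpenCV 4.12 (cv2) and the standard library are available. Lean on these libraries where they do the work, as an engineer would, in place of code of your own. Each camera call takes 0.05 s, during which the arm holds its last target. There are 200 camera calls.

## Working session

There is one attempt and no reset: what is moved stays moved. The work goes in short steps, Python scripts to look and compute and a shell command to move; the robot and the scene stay as the last step left them, time stands still between calls to the robot, and variables do not carry over. Pictures are saved under pics/ and viewed, at most 10 in all, crops included, and the job is handed in when it is done.

```bash
mkdir -p pics
cat > h.py <<'E'
import numpy as np, cv2
from rig import ctrl
def ray(im,uv):
    p=cv2.undistortPoints(np.array([[uv]],float),np.array(im["mtx"]),np.array(im["distortion"])).ravel()
    R=np.array(im["R"]);t=np.array(im["t"]).ravel()
    return -R.T@t, R.T@np.array([p[0],p[1],1.])
def onz(im,uv,z):
    c,d=ray(im,uv); return c+d*(z-c[2])/d[2]
def save(im,n): cv2.imwrite("pics/"+n,np.array(im["pixels"])[:,:,::-1])
E
python3 - <<'E'
from h import *
top=ctrl.get_image("top"); save(top,"top.png"); sc=ctrl.get_image("scene"); save(sc,"scene.png")
print(ctrl.observe())
for n,z in [("module",.036),("fixture",.01),("ball",.095),("pad",.042),("jaw",.046),("heatsink",.032),("lamp",.199),("screw_jar",.075),("mug",.09)]:
    for r in ctrl.outline_of(n,top)[:2]:
        m=r["region"].astype(np.uint8); 
        c=max(cv2.findContours(m,0,2)[0],key=cv2.contourArea)
        box=cv2.boxPoints(cv2.minAreaRect(c))
        print(n,round(r["p"],2),np.round(r["point"]),np.round(onz(top,r["point"],z),3), [np.round(onz(top,b,z)[:2],3).tolist() for b in box])
E
```

```text
{'time': 0.1, 'joint_pos': array([-7.31718998e+01,  1.26734284e+01,  8.75195514e+01, -1.22535742e-03,
        7.99079423e+01, -7.22538854e+00]), 'joint_vel': array([ 0.07672451, -0.03035233, -0.11523542, -0.07336416, -0.03561   ,
       -0.10587313]), 'effort': array([ 7.91625080e-04, -4.98243248e+01, -3.90546477e+01, -2.70693754e-04,
        5.63725465e-03, -3.46820991e-05]), 'tool_pos': array([ 0.25458009, -0.57023964,  0.24427619]), 'ee_rot': array([-1.79899728e+02, -1.14968065e-02,  2.40536945e+01]), 'wrist_force': array([-0.54567046, -0.33498342, -0.25652948]), 'ft_torque': array([-0.00635876,  0.04005641,  0.00712942]), 'grip_force': 0.0, 'opening': 0.08504497433762133}
module 0.8 [448. 220.] [ 0.523 -0.391  0.036] [[0.518, -0.328], [0.577, -0.355], [0.536, -0.455], [0.477, -0.427]]
fixture 0.85 [278. 242.] [0.479 0.02  0.01 ] [[0.465, 0.196], [0.576, 0.171], [0.497, -0.159], [0.387, -0.131]]
fixture 0.68 [328. 118.] [ 0.788 -0.108  0.01 ] [[0.759, -0.074], [0.83, -0.11], [0.802, -0.162], [0.732, -0.125]]
ball 0.54 [332. 250.] [ 0.454 -0.102  0.095] [[0.461, -0.077], [0.478, -0
[... 449 characters left out ...]
0.291], [0.514, 0.265], [0.478, 0.356]]
heatsink 0.38 [450. 218.] [ 0.531 -0.399  0.032] [[0.523, -0.33], [0.579, -0.36], [0.533, -0.459], [0.476, -0.428]]
lamp 0.75 [214. 124.] [0.713 0.152 0.199] [[0.743, 0.21], [0.78, 0.139], [0.682, 0.091], [0.647, 0.162]]
lamp 0.45 [136. 167.] [0.624 0.314 0.199] [[0.636, 0.352], [0.635, 0.263], [0.61, 0.263], [0.611, 0.351]]
screw_jar 0.69 [329. 119.] [ 0.764 -0.104  0.075] [[0.796, -0.08], [0.796, -0.143], [0.722, -0.14], [0.722, -0.079]]
mug 0.89 [402. 137.] [ 0.715 -0.273  0.09 ] [[0.756, -0.229], [0.757, -0.33], [0.662, -0.324], [0.662, -0.225]]
mug 0.4 [275. 241.] [0.475 0.028 0.09 ] [[0.46, 0.183], [0.562, 0.161], [0.49, -0.146], [0.389, -0.121]]
```

View pics/top.png

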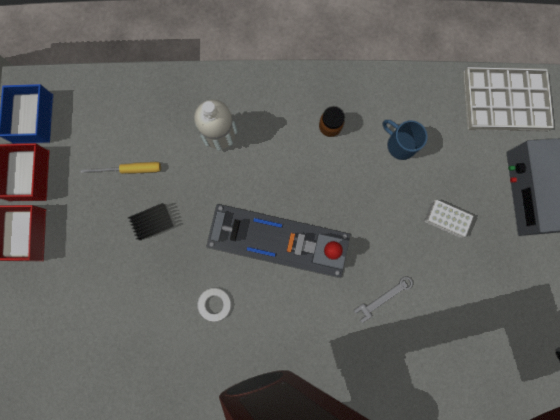

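View pics/scene.png

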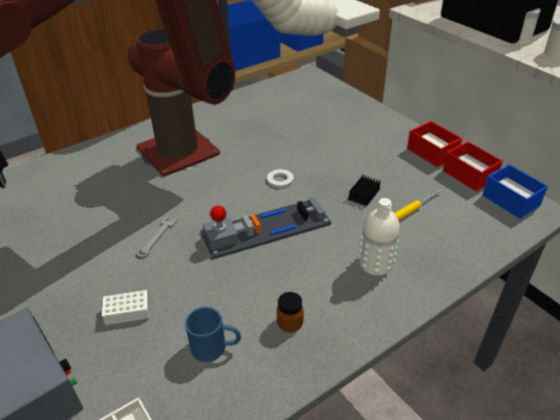

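The top view shows the module at about (450,218), the fixture running from its stop at (230,225) to the ball at (334,250), and the rails at (268,223) and (261,252). I'll refine these positions by colour.

```bash
cat >> h.py <<'E'
def comps(im,lo,hi,box,mn=20):
    hsv=cv2.cvtColor(np.ascontiguousarray(im["pixels"]),cv2.COLOR_RGB2HSV)
    m=cv2.inRange(hsv,np.array(lo),np.array(hi)); k=np.zeros_like(m); x0,y0,x1,y1=box; k[y0:y1,x0:x1]=1
    n,l,s,c=cv2.connectedComponentsWithStats(m*k)
    return [(c[i],s[i][4],l==i) for i in range(1,n) if s[i][4]>=mn]
def rect(im,mask,z):
    pts=np.argwhere(mask)[:,::-1]
    P=np.array([onz(im,p,z)[:2] for p in pts])
    r=cv2.minAreaRect((P*1000).astype(np.float32)); return r
E
python3 - <<'E'
from h import *
top=ctrl.get_image("top")
print("rails",[(np.round(onz(top,c,.016),4),a,rect(top,m,.016)) for c,a,m in comps(top,(100,120,60),(130,255,255),(230,200,300,270),8)])
print("ball",[(np.round(onz(top,c,.095),4),a) for c,a,m in comps(top,(0,150,80),(6,255,255),(310,230,360,270))])
print("orange",[(np.round(onz(top,c,.042),4),a,rect(top,m,.042)) for c,a,m in comps(top,(7,150,80),(20,255,255),(280,225,310,260),5)])
print("module",[(np.round(onz(top,c,.037),4),a,rect(top,m,.037)) for c,a,m in comps(top,(0,0,150),(180,60,255),(415,190,490,250))])
E
```

```text
rails [(array([0.5251, 0.0453, 0.016 ]), np.int32(112), ((525.166748046875, 45.556392669677734), (69.25567626953125, 9.485218048095703), 76.90791320800781)), (array([0.4552, 0.0619, 0.016 ]), np.int32(112), ((455.0912780761719, 61.29043197631836), (69.32624816894531, 9.100181579589844), 76.96076202392578))]
ball [(array([ 0.4533, -0.1028,  0.095 ]), np.int32(233))]
orange [(array([ 0.475 , -0.0094,  0.042 ]), np.int32(81), ((475.0335998535156, -9.451881408691406), (9.957651138305664, 43.442420959472656), 76.7571029663086))]
module [(array([ 0.5293, -0.3964,  0.037 ]), np.int32(746), ((529.6665649414062, -396.4696350097656), (98.63322448730469, 55.465301513671875), 65.60991668701172))]
```

```bash
cat >> h.py <<'E'
from scipy.spatial.transform import Rotation as Ro
def go(x,y,z,yaw):
    s=ctrl.observe(); R=Ro.from_euler("xyz",s["ee_rot"],degrees=True).as_matrix()
    d=R.T@(np.array([x,y,z])-s["tool_pos"])
    print("t",round(s["time"],2),"tcp",np.round(s["tool_pos"],4),"rot",np.round(s["ee_rot"],2),"F",np.round(s["wrist_force"],1),"grip",s["grip_force"],s["opening"])
    print("UNITS",np.round(d/.4,4),"rows",np.linalg.norm(d)/.05,"yaw",round(-(yaw-s["ee_rot"][2])/60,4), "j6",s["joint_pos"][5])
E
python3 -m jog '[{"gripper":0,"translation":[0.805,-0.117,0.236],"yaw":-0.692},{"gripper":0,"translation":[0.805,-0.117,0.236],"yaw":-0.692},{"gripper":0,"translation":[0.805,-0.117,0.236],"yaw":-0.692},{"gripper":0,"translation":[0.805,-0.117,0.236],"yaw":-0.692},{"gripper":0,"translation":[0.805,-0.117,0.236],"yaw":-0.692}]' 40
python3 -c "
from h import *
go(.5295,-.3965,.13,65.6)"
```

```text
time: 1.1
tool_pos: [0.4591, -0.4413, 0.1754]
ee_rot: [180.0, 0.0, 65.9]
wrist_force: [-0.0, -1.3, 0.1]
opening: 0.0851
grip_force: 0.0
t 1.1 tcp [ 0.4591 -0.4413  0.1754] rot [1.7997e+02 2.0000e-02 6.5890e+01] F [-0.  -1.3  0.1] grip 0.0 0.08514754837605532
UNITS [0.1742 0.1149 0.1135] rows 1.9001524008753217 yaw 0.0048 j6 -26.847214671627064
```

```bash
python3 -m jog '[{"gripper":0,"translation":[0.174,0.115,0.113],"yaw":0.005},{"gripper":0,"translation":[0.174,0.115,0.113],"yaw":0.005},{"gripper":0,"translation":[0.174,0.115,0.113],"yaw":0.005},{"gripper":0,"translation":[0.174,0.115,0.113],"yaw":0.005}]'
python3 -c "
from h import *
w=ctrl.get_image('wrist'); save(w,'w1.png')
print([(np.round(onz(w,c,.037),4),a,rect(w,m,.037)) for c,a,m in comps(w,(0,0,150),(180,60,255),(0,0,560,420),500)])
go(.5295,-.3965,.024,65.6)"
```

```text
time: 1.5
tool_pos: [0.5286, -0.3968, 0.1294]
ee_rot: [-179.9, -0.0, 65.4]
wrist_force: [-0.3, -0.1, 0.6]
opening: 0.0856
grip_force: 0.0
[(array([ 0.5308, -0.3943,  0.037 ]), np.int32(9303), ((529.2786254882812, -397.534423828125), (101.14872741699219, 55.694644927978516), 65.54931640625))]
t 1.55 tcp [ 0.5283 -0.3981  0.1305] rot [-1.7999e+02  3.0000e-02  6.5320e+01] F [ 0.2 -0.1  0.6] grip 0.0 0.08505328714364033
UNITS [0.005  0.0011 0.2662] rows 2.130327659580021 yaw -0.0047 j6 -19.115978369566996
```

View pics/w1.png

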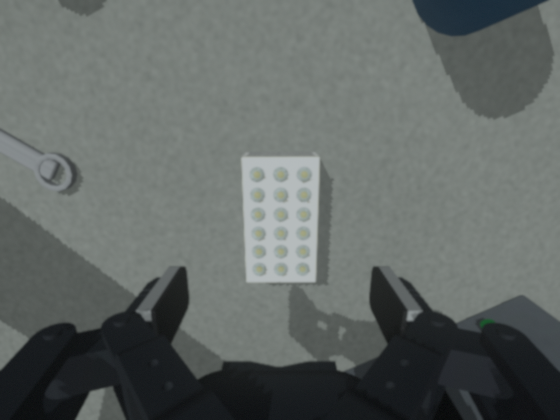

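The wrist view has the module at (281,219), centred between the fingers. I'll go down and grip.

```bash
python3 -m jog '[{"gripper":0,"translation":[0.003,0.002,0.12],"yaw":0},{"gripper":0,"translation":[0.003,0.002,0.2],"yaw":0},{"gripper":0,"translation":[0.003,0.002,0.24],"yaw":0},{"gripper":0,"translation":[0.003,0.002,0.265],"yaw":0},{"gripper":0,"translation":[0.003,0.002,0.265],"yaw":0}]'
python3 -m jog '[{"gripper":1,"translation":[0,0,0],"yaw":0},{"gripper":1,"translation":[0,0,0],"yaw":0},{"gripper":1,"translation":[0,0,0],"yaw":0},{"gripper":1,"translation":[0,0,0],"yaw":0},{"gripper":1,"translation":[0,0,0],"yaw":0}]' 40
python3 -c "
from h import *
go(.49,.054,.16,76.9)"
```

```text
time: 2.05
tool_pos: [0.5289, -0.3979, 0.0243]
ee_rot: [-180.0, -0.0, 65.2]
wrist_force: [-0.2, 0.7, -0.1]
opening: 0.0853
grip_force: 0.0
time: 2.55
tool_pos: [0.5306, -0.3984, 0.0268]
ee_rot: [179.8, 0.1, 65.3]
wrist_force: [-1.7, 0.6, 6.7]
opening: 0.055
grip_force: 45.3
t 2.55 tcp [ 0.5306 -0.3984  0.0268] rot [1.7983e+02 8.0000e-02 6.5280e+01] F [-1.7  0.6  6.7] grip 45.321834683418274 0.054981824816572954
UNITS [ 0.9845 -0.5641 -0.336 ] rows 9.466855834950897 yaw -0.1937 j6 -18.96711032341058
```

```bash
python3 -m jog '[{"gripper":0,"translation":[0,0,0],"yaw":0},{"gripper":0,"translation":[0,0,0],"yaw":0},{"gripper":0,"translation":[0,0.001,-0.017],"yaw":-0.005},{"gripper":0,"translation":[0,0.001,-0.017],"yaw":-0.005}]'
python3 -m jog '[{"gripper":1,"translation":[0,0,0],"yaw":0},{"gripper":1,"translation":[0,0,0],"yaw":0},{"gripper":1,"translation":[0,0,0],"yaw":0},{"gripper":1,"translation":[0,0,0],"yaw":0},{"gripper":1,"translation":[0,0,0],"yaw":0}]' 50
python3 -m jog '[{"gripper":1,"translation":[0,0,-0.05],"yaw":0},{"gripper":1,"translation":[0,0,-0.17],"yaw":0},{"gripper":1,"translation":[0,0,-0.3],"yaw":0},{"gripper":1,"translation":[0,0,-0.4],"yaw":0},{"gripper":1,"translation":[0,0,-0.4],"yaw":0}]' 50
python3 -c "
from h import *
go(.49,.054,.16,76.9)"
```

```text
time: 2.95
tool_pos: [0.5305, -0.3978, 0.0323]
ee_rot: [179.9, 0.0, 65.6]
wrist_force: [-0.4, 0.9, 0.2]
opening: 0.0852
grip_force: 0.0
time: 3.45
tool_pos: [0.5302, -0.3977, 0.0317]
ee_rot: [180.0, 0.0, 65.6]
wrist_force: [0.5, 0.4, 3.3]
opening: 0.0547
grip_force: 55.7
time: 3.95
tool_pos: [0.5326, -0.4, 0.199]
ee_rot: [179.4, 0.2, 65.6]
wrist_force: [0.3, -0.5, -2.5]
opening: 0.055
grip_force: 55.2
t 3.95 tcp [ 0.5326 -0.4     0.199 ] rot [179.36   0.23  65.58] F [ 0.3 -0.5 -2.5] grip 55.152729749679565 0.05500093567775402
UNITS [ 0.9898 -0.5674  0.0872] rows 9.15342683548666 yaw -0.1887 j6 -19.258293180262104
```

```bash
python3 -m jog '[{"gripper":1,"translation":[0.1,-0.057,0],"yaw":-0.09},{"gripper":1,"translation":[0.2,-0.115,0],"yaw":-0.189},{"gripper":1,"translation":[0.3,-0.172,0],"yaw":-0.189},{"gripper":1,"translation":[0.4,-0.229,0],"yaw":-0.189},{"gripper":1,"translation":[0.5,-0.287,0],"yaw":-0.189}]'
python3 -c "
from h import *
go(.49,.054,.20,76.9)"
```

```text
time: 4.45
tool_pos: [0.5062, -0.1655, 0.1888]
ee_rot: [-179.8, -0.1, 76.9]
wrist_force: [-0.4, -0.4, -3.5]
opening: 0.0547
grip_force: 55.3
t 4.45 tcp [ 0.5062 -0.1655  0.1888] rot [-1.7978e+02 -6.0000e-02  7.6880e+01] F [-0.4 -0.4 -3.5] grip 55.25655269622803 0.05474778202121719
UNITS [ 0.5253 -0.1642 -0.0269] rows 4.408373296629153 yaw -0.0003 j6 -13.484534661218857
```

```bash
python3 -m jog '[{"gripper":1,"translation":[0.11,-0.034,0],"yaw":0},{"gripper":1,"translation":[0.23,-0.07,0],"yaw":0},{"gripper":1,"translation":[0.35,-0.108,0],"yaw":0},{"gripper":1,"translation":[0.46,-0.142,0],"yaw":0},{"gripper":1,"translation":[0.525,-0.164,0],"yaw":0}]'
python3 -m jog '[{"gripper":1,"translation":[0,0,0.05],"yaw":0},{"gripper":1,"translation":[0,0,0.13],"yaw":0},{"gripper":1,"translation":[0,0,0.2],"yaw":0},{"gripper":1,"translation":[0,0,0.2],"yaw":0},{"gripper":1,"translation":[0,0,0.2],"yaw":0}]'
python3 -c "
from h import *
w=ctrl.get_image('wrist'); save(w,'w2.png')
s=ctrl.get_image('scene'); p=np.ascontiguousarray(s['pixels'][130:290,170:370]); cv2.imwrite('pics/s2.png',cv2.resize(p,None,fx=4,fy=3.7)[:,:,::-1])
print('rails',[(np.round(onz(w,c,.016),4),a,rect(w,m,.016)) for c,a,m in comps(w,(100,120,60),(130,255,255),(0,0,560,420),200)])
print([(np.round(onz(w,c,.11),4),a,rect(w,m,.11)) for c,a,m in comps(w,(0,0,150),(180,60,255),(0,0,560,420),500)])
go(.49,.054,.0415,76.9)"
```

```text
time: 4.95
tool_pos: [0.4895, 0.0547, 0.189]
ee_rot: [-179.8, -0.0, 77.0]
wrist_force: [0.1, -0.8, -3.1]
opening: 0.0545
grip_force: 55.3
time: 5.45
tool_pos: [0.4903, 0.0516, 0.11]
ee_rot: [-179.8, 0.0, 76.9]
wrist_force: [0.5, -0.7, -3.7]
opening: 0.0548
grip_force: 55.3
rails []
[(array([0.4146, 0.1504, 0.11  ]), np.int32(4360), ((413.4013671875, 149.08531188964844), (44.91668701171875, 28.334367752075195), 62.55802536010742)), (array([0.4926, 0.0603, 0.11  ]), np.int32(22087), ((491.0792236328125, 54.79304504394531), (99.28174591064453, 57.547576904296875), 76.88146209716797))]
t 5.55 tcp [0.4926 0.0514 0.1124] rot [ 1.7991e+02 -2.0000e-02  7.6900e+01] F [-0.8 -0.5 -2.8] grip 55.298089385032654 0.054870071052732707
UNITS [ 0.0048 -0.008   0.1771] rows 1.4190456140189647 yaw -0.0 j6 9.925882825720192
```

View pics/w2.png

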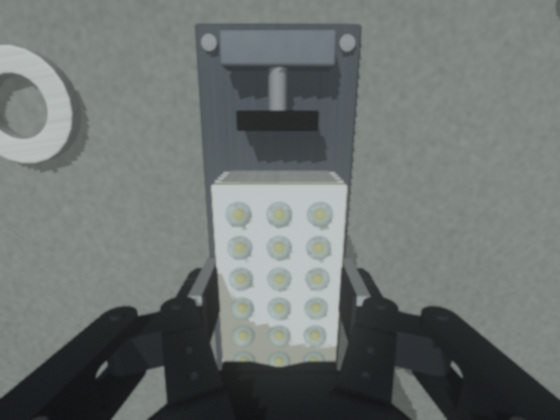

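View pics/s2.png

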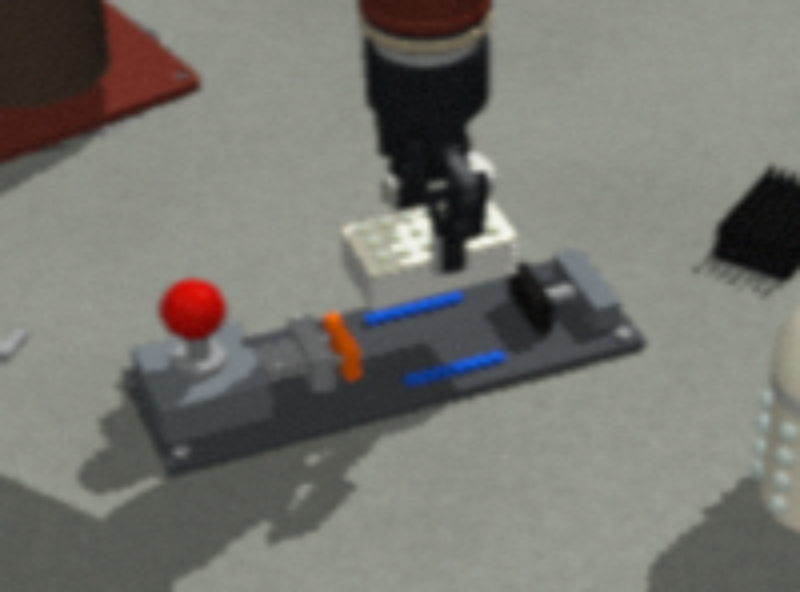

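The module is aligned with the stop (centre column 280 against 278), hovers over the nest, and the finger tips sit above its underside. I'll lower it gently.

```bash
python3 -m jog '[{"gripper":1,"translation":[0.003,-0.003,0.06],"yaw":0},{"gripper":1,"translation":[0.003,-0.003,0.11],"yaw":0},{"gripper":1,"translation":[0.003,-0.003,0.14],"yaw":0},{"gripper":1,"translation":[0.003,-0.003,0.16],"yaw":0},{"gripper":1,"translation":[0.003,-0.003,0.16],"yaw":0}]'
python3 -m jog '[{"gripper":1,"translation":[0,0,0.003],"yaw":0},{"gripper":1,"translation":[0,0,0.006],"yaw":0},{"gripper":1,"translation":[0,0,0.006],"yaw":0},{"gripper":1,"translation":[0,0,0.006],"yaw":0}]'
python3 -c "
from h import *
go(.49,.054,.0415,76.9)"
```

```text
time: 6.05
tool_pos: [0.4907, 0.0529, 0.047]
ee_rot: [-180.0, 0.0, 76.9]
wrist_force: [-1.2, 0.6, -2.8]
opening: 0.0548
grip_force: 55.3
time: 6.45
tool_pos: [0.4912, 0.053, 0.0453]
ee_rot: [180.0, -0.0, 76.9]
wrist_force: [-0.2, -0.4, -4.9]
opening: 0.0547
grip_force: 55.3
t 6.45 tcp [0.4912 0.053  0.0453] rot [ 1.7996e+02 -1.0000e-02  7.6920e+01] F [-0.2 -0.4 -4.9] grip 55.31054377555847 0.05468517014994471
UNITS [ 0.0017 -0.0034  0.0094] rows 0.08131683060882233 yaw 0.0003 j6 10.088927727802874
```

```bash
for i in 1 2; do python3 -m jog '[{"gripper":1,"translation":[0,0,0.004],"yaw":0},{"gripper":1,"translation":[0,0,0.004],"yaw":0},{"gripper":1,"translation":[0,0,0.004],"yaw":0}]' | egrep 'pos|wrist'; done
```

```text
tool_pos: [0.4907, 0.053, 0.0432]
wrist_force: [-0.7, -0.2, -3.1]
tool_pos: [0.4909, 0.053, 0.0416]
wrist_force: [-0.7, 1.1, -3.5]
```

```bash
for i in 1 2; do python3 -m jog '[{"gripper":1,"translation":[0,0,0.0025],"yaw":0},{"gripper":1,"translation":[0,0,0.0025],"yaw":0},{"gripper":1,"translation":[0,0,0.0025],"yaw":0}]' | egrep 'pos|wrist'; done
```

```text
tool_pos: [0.4909, 0.053, 0.0416]
wrist_force: [-4.5, -0.0, 6.6]
tool_pos: [0.4909, 0.053, 0.0416]
wrist_force: [-9.2, -1.1, 17.3]
```

Floor contact. I'll ease off 1 mm, release, and retreat upwards.

```bash
python3 -m jog '[{"gripper":1,"translation":[0,0,-0.003],"yaw":0},{"gripper":1,"translation":[0,0,-0.003],"yaw":0}]' | egrep 'pos|wrist'
python3 -m jog '[{"gripper":0,"translation":[0,0,0],"yaw":0},{"gripper":0,"translation":[0,0,0],"yaw":0},{"gripper":0,"translation":[0,0,0],"yaw":0},{"gripper":0,"translation":[0,0,0],"yaw":0},{"gripper":0,"translation":[0,0,0],"yaw":0}]'
python3 -m jog '[{"gripper":0,"translation":[0,0,-0.03],"yaw":0},{"gripper":0,"translation":[0,0,-0.13],"yaw":0},{"gripper":0,"translation":[0,0,-0.25],"yaw":0},{"gripper":0,"translation":[0,0,-0.32],"yaw":0},{"gripper":0,"translation":[0,0,-0.32],"yaw":0}]'
python3 - <<'E'
from h import *
w=ctrl.get_image('wrist'); save(w,'w3.png')
print('rails',[(np.round(onz(w,c,.016),4),a,rect(w,m,.016)) for c,a,m in comps(w,(100,120,60),(130,255,255),(0,0,560,420),100)])
print([(np.round(onz(w,c,.047),4),a,rect(w,m,.047)) for c,a,m in comps(w,(0,0,150),(180,60,255),(150,100,400,420),500)])
t=ctrl.get_image('top'); go(.4533,-.1028,.2,76.9)
print('ball',[(np.round(onz(t,c,.095),4),a) for c,a,m in comps(t,(0,150,80),(6,255,255),(310,230,360,270))])
E
```

```text
tool_pos: [0.4912, 0.053, 0.0416]
wrist_force: [-3.4, 0.4, 5.8]
time: 8.35
tool_pos: [0.4908, 0.053, 0.0407]
ee_rot: [-180.0, -0.0, 76.9]
wrist_force: [0.1, 1.3, 0.0]
opening: 0.0851
grip_force: 0.0
time: 8.85
tool_pos: [0.4945, 0.0529, 0.1752]
ee_rot: [179.4, -0.1, 76.9]
wrist_force: [1.8, 0.2, -0.2]
opening: 0.0854
grip_force: 0.0
rails [(array([0.4545, 0.0638, 0.016 ]), np.int32(644), ((454.0465087890625, 62.09366989135742), (69.96632385253906, 8.632118225097656), 76.70946502685547)), (array([0.5255, 0.0478, 0.016 ]), np.int32(372), ((525.1392211914062, 45.87517166137695), (69.09088134765625, 5.160999298095703), 77.18690490722656))]
[(array([0.4917, 0.0558, 0.047 ]), np.int32(7232), ((491.17877197265625, 53.026100158691406), (100.34542846679688, 56.127105712890625), 76.8055648803711))]
t 8.95 tcp [0.4914 0.053  0.1702] rot [ 1.7986e+02 -3.0000e-02  7.6910e+01] F [-0.2 -0.2 -0.1] grip 0.0 0.0857013939652381
UNITS [-0.4009 -0.0044 -0.0747] rows 3.2623506891045984 yaw 0.0002 j6 10.088969153961399
ball [(array([ 0.4532, -0.1027,  0.095 ]), np.int32(238))]
```

View pics/w3.png

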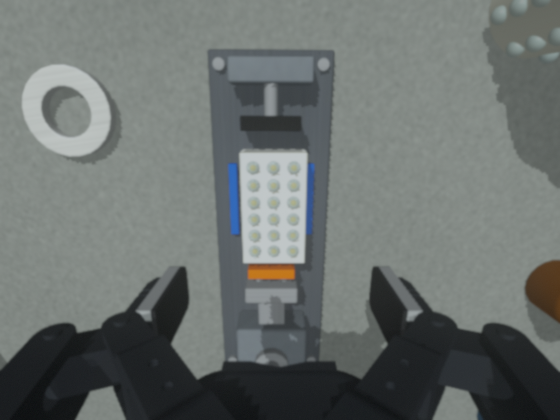

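The module lies flat at (273,207) between the rails, with gaps to the pad (row 272) and the stop (row 130). Next is the ball.

```bash
python3 -m jog '[{"gripper":0,"translation":[-0.1,-0.001,0],"yaw":-0.14},{"gripper":0,"translation":[-0.2,-0.002,0],"yaw":-0.28},{"gripper":0,"translation":[-0.3,-0.003,0],"yaw":-0.42},{"gripper":0,"translation":[-0.4,-0.004,0],"yaw":-0.56},{"gripper":0,"translation":[-0.4,-0.004,0],"yaw":-0.7}]' | grep pos
python3 -m jog '[{"gripper":0,"translation":[0,0,0],"yaw":-0.14},{"gripper":0,"translation":[0,0,0],"yaw":-0.28},{"gripper":0,"translation":[0,0,0],"yaw":-0.42},{"gripper":0,"translation":[0,0,0],"yaw":-0.56},{"gripper":0,"translation":[0,0,0],"yaw":-0.63}]' |grep pos
python3 - <<'E'
from h import *
t=ctrl.get_image('top')
y=np.array([.2267,.974]);o=np.array([.4909,.0589])
print('black',[(((onz(t,c,.042)[:2]-o)@y).round(4),a,[((onz(t,p,.042)[:2]-o)@y).round(4) for p in (np.argwhere(m)[:,::-1].min(0),np.argwhere(m)[:,::-1].max(0))]) for c,a,m in comps(t,(0,0,0),(180,255,45),(225,210,262,255),10)])
go(.4533,-.1028,.09,157)
E
```

```text
tool_pos: [0.451, -0.1054, 0.1672]
tool_pos: [0.4517, -0.102, 0.167]
black [(np.float64(0.0636), np.int32(128), [np.float64(0.0788), np.float64(0.0468)])]
t 10.0 tcp [ 0.4517 -0.102   0.167 ] rot [-179.99   -0.21  155.18] F [ 0.1 -0.9 -0.1] grip 0.0 0.08544749669286353
UNITS [-5.100e-03 -1.000e-04  1.925e-01] rows 1.5404276658438272 yaw -0.0304 j6 -87.67372551974084
```

```bash
python3 -m jog '[{"gripper":0,"translation":[-0.003,0,0.08],"yaw":0},{"gripper":0,"translation":[-0.003,0,0.14],"yaw":0},{"gripper":0,"translation":[-0.003,0,0.18],"yaw":0},{"gripper":0,"translation":[-0.003,0,0.192],"yaw":0},{"gripper":0,"translation":[-0.003,0,0.192],"yaw":0}]' | egrep 'pos|wrist|rot'
python3 -m jog '[{"gripper":1,"translation":[0,0,0],"yaw":0},{"gripper":1,"translation":[0,0,0],"yaw":0},{"gripper":1,"translation":[0,0,0],"yaw":0},{"gripper":1,"translation":[0,0,0],"yaw":0},{"gripper":1,"translation":[0,0,0],"yaw":0}]' 30
python3 -c "
from h import *
go(.4533,-.1028,.09,157); print(ctrl.observe()['ft_torque'])"
```

```text
tool_pos: [0.4529, -0.1025, 0.0906]
ee_rot: [-180.0, -0.2, 154.7]
wrist_force: [0.2, 0.1, 0.4]
time: 11.0
tool_pos: [0.4544, -0.1043, 0.0933]
ee_rot: [-179.9, 0.1, 154.8]
wrist_force: [-3.4, -4.0, 5.7]
opening: 0.0402
grip_force: 29.7
t 11.0 tcp [ 0.4544 -0.1043  0.0933] rot [-1.7988e+02  9.0000e-02  1.5480e+02] F [-3.4 -4.   5.7] grip 29.721938967704773 0.04020749438784701
UNITS [0.004  0.0022 0.0083] rows 0.07574503109275832 yaw -0.0366 j6 -87.27716976777234
[-0.61005906  0.66671716 -0.02723834]
```

```bash
for i in 1 2; do python3 -m jog '[{"gripper":1,"translation":[0,0,0],"yaw":0.12},{"gripper":1,"translation":[0,0,0],"yaw":0.24},{"gripper":1,"translation":[0,0,0],"yaw":0.36},{"gripper":1,"translation":[0,0,0],"yaw":0.48},{"gripper":1,"translation":[0,0,0],"yaw":0.6}]' | egrep 'pos|rot|wrist|open'
python3 -c "
from h import *
s=ctrl.observe();print('T',s['ft_torque'],s['joint_pos'][5],s['effort'][5])"; done
python3 - <<'E'
from h import *
w=ctrl.get_image('top'); p=np.ascontiguousarray(w['pixels'][190:290,190:370]); cv2.imwrite('pics/t4.png',cv2.resize(p,None,fx=4,fy=4,interpolation=2)[:,:,::-1])
y=np.array([.2267,.974]);o=np.array([.4909,.0589])
print('orange',[(((onz(w,c,.042)[:2]-o)@y).round(4),a) for c,a,m in comps(w,(7,150,60),(20,255,255),(230,200,330,270),5)])
E
```

```text
tool_pos: [0.4533, -0.1054, 0.0933]
ee_rot: [-179.8, 0.2, 118.6]
wrist_force: [-9.3, -9.8, 9.1]
opening: 0.0407
T [-1.56151736  1.64667483  0.19416091] -51.0021805980119 -1.43204927444458
tool_pos: [0.4517, -0.1057, 0.0932]
ee_rot: [-179.7, 0.3, 82.6]
wrist_force: [-17.5, -11.5, 15.0]
opening: 0.0405
T [-1.73333697  2.79025236  0.26225458] -15.006032606661254 -1.3984228670597076
orange [(np.float64(-0.0563), np.int32(68))]
```

View pics/t4.png

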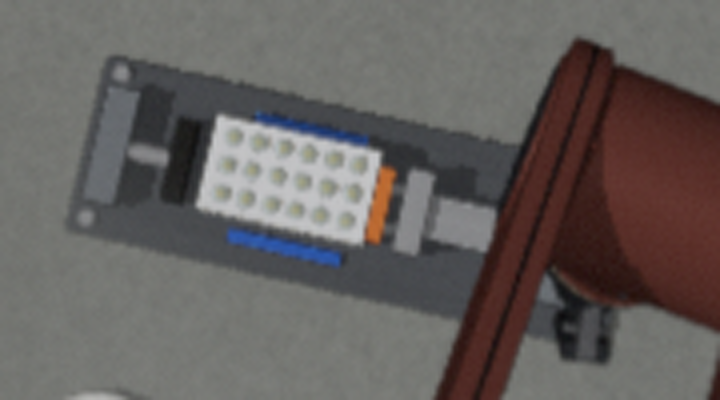

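The pad is on the module and pushing it, with only a few mm left to the stop (image columns 198 to 205). Side load has built up, so I'll regrip with the tool recentred.

```bash
python3 -m jog '[{"gripper":0,"translation":[0,0,0],"yaw":0},{"gripper":0,"translation":[0,0,0],"yaw":0},{"gripper":0,"translation":[0,0,0],"yaw":0},{"gripper":0,"translation":[0,0,0],"yaw":0}]' | egrep 'pos|wrist|rot'
python3 -c "
from h import *
go(.4520,-.1045,.0925,83); print(ctrl.observe()['ft_torque'])"
```

```text
tool_pos: [0.4544, -0.1028, 0.0922]
ee_rot: [180.0, -0.0, 82.8]
wrist_force: [-0.4, -0.2, -0.4]
t 12.45 tcp [ 0.4544 -0.1028  0.0922] rot [ 1.7997e+02 -1.0000e-02  8.2810e+01] F [-0.4 -0.2 -0.4] grip 0.0 0.08553705137083474
UNITS [-0.0049 -0.0054 -0.0008] rows 0.05812733783331027 yaw -0.0032 j6 -15.291287279955094
[ 0.0021164   0.00028058 -0.02249836]
```

```bash
python3 -m jog '[{"gripper":0,"translation":[-0.005,-0.005,-0.002],"yaw":0},{"gripper":0,"translation":[-0.005,-0.005,-0.002],"yaw":0},{"gripper":0,"translation":[-0.005,-0.005,-0.002],"yaw":0}]' | egrep 'pos|wrist'
python3 -m jog '[{"gripper":1,"translation":[0,0,0],"yaw":0},{"gripper":1,"translation":[0,0,0],"yaw":0},{"gripper":1,"translation":[0,0,0],"yaw":0},{"gripper":1,"translation":[0,0,0],"yaw":0},{"gripper":1,"translation":[0,0,-0.005],"yaw":0}]' 30| egrep 'pos|wrist|open'
python3 -m jog '[{"gripper":1,"translation":[0,0,0],"yaw":0.04},{"gripper":1,"translation":[0,0,0],"yaw":0.08},{"gripper":1,"translation":[0,0,0],"yaw":0.08}]' | egrep 'pos|wrist|open|rot'
python3 -c "
from h import *
go(.4520,-.1045,.0925,83); print(ctrl.observe()['ft_torque'])"
```

```text
tool_pos: [0.4518, -0.1047, 0.0928]
wrist_force: [-0.1, -0.3, 0.4]
tool_pos: [0.4514, -0.1046, 0.0935]
wrist_force: [9.8, -3.4, -26.0]
opening: 0.0402
tool_pos: [0.4514, -0.1046, 0.0934]
ee_rot: [-180.0, -0.0, 77.9]
wrist_force: [4.4, -1.9, -13.5]
opening: 0.0403
t 13.55 tcp [ 0.4514 -0.1046  0.0934] rot [-1.7996e+02 -1.0000e-02  7.7950e+01] F [  4.4  -1.9 -13.5] grip 34.28327679634094 0.040315534196987565
UNITS [0.0006 0.0015 0.0021] rows 0.021479970779298304 yaw -0.0842 j6 -10.758470154000475
[-0.41363429 -0.72051345 -0.09385121]
```

```bash
cat > r.py <<'E'
from h import *
s=ctrl.observe();print('t',round(s['time'],2),'yaw',round(s['ee_rot'][2],2),'T',np.round(s['ft_torque'],3),'F',np.round(s['wrist_force'],1),'grip',round(s['grip_force'],1))
w=ctrl.get_image('top'); y=np.array([.2267,.974]);o=np.array([.4909,.0589])
print('orange',[(((onz(w,c,.042)[:2]-o)@y*1000).round(2),a) for c,a,m in comps(w,(7,150,60),(20,255,255),(230,200,330,270),20)],'mod',[(((onz(w,c,.047)[:2]-o)@y*1000).round(2),a) for c,a,m in comps(w,(0,0,140),(180,60,255),(230,205,300,265),300)])
E
python3 -m jog '[{"gripper":1,"translation":[-0.001,-0.001,0.002],"yaw":0.05},{"gripper":1,"translation":[-0.001,-0.001,0.002],"yaw":0.05}]' >/dev/null; python3 r.py
for i in 1 2; do python3 -m jog '[{"gripper":1,"translation":[0,0,0],"yaw":0.05},{"gripper":1,"translation":[0,0,0],"yaw":0.05}]' >/dev/null; python3 r.py; done
```

```text
t 13.75 yaw 74.97 T [ 0.039 -0.639 -0.04 ] F [  4.1   1.3 -10.4] grip 34.5
orange [(np.float64(-54.52), np.int32(67))] mod [(np.float64(1.14), np.int32(1008))]
t 14.0 yaw 72.02 T [ 0.028 -0.773 -0.114] F [  6.    0.7 -12.1] grip 34.4
orange [(np.float64(-53.91), np.int32(67))] mod [(np.float64(1.76), np.int32(1009))]
t 14.25 yaw 69.04 T [ 0.164 -0.689 -0.083] F [  4.7   1.  -11.7] grip 34.4
orange [(np.float64(-53.09), np.int32(64))] mod [(np.float64(2.33), np.int32(1010))]
```

```bash
for i in 1 2 3 4; do python3 -m jog '[{"gripper":1,"translation":[0,0,0],"yaw":0.05},{"gripper":1,"translation":[0,0,0],"yaw":0.05}]' >/dev/null; python3 r.py; done
```

```text
t 14.5 yaw 66.05 T [ 0.143 -0.759 -0.139] F [  5.2   1.2 -12.6] grip 34.3
orange [(np.float64(-52.57), np.int32(64))] mod [(np.float64(2.81), np.int32(1008))]
t 14.75 yaw 63.07 T [ 0.232 -0.71  -0.082] F [  4.9   1.1 -13.5] grip 34.3
orange [(np.float64(-51.93), np.int32(66))] mod [(np.float64(3.42), np.int32(1008))]
t 15.0 yaw 60.08 T [ 0.313 -0.671 -0.093] F [  4.6   1.7 -13.6] grip 34.3
orange [(np.float64(-51.42), np.int32(64))] mod [(np.float64(4.06), np.int32(1010))]
t 15.25 yaw 57.08 T [ 0.327 -0.696 -0.098] F [  4.7   2.7 -13.9] grip 34.3
orange [(np.float64(-50.59), np.int32(63))] mod [(np.float64(4.62), np.int32(1009))]
```

```bash
for i in 1 2 3; do python3 -m jog '[{"gripper":1,"translation":[0,0,0],"yaw":0.05},{"gripper":1,"translation":[0,0,0],"yaw":0.05}]' >/dev/null; python3 r.py; done
```

```text
t 15.5 yaw 54.06 T [ 0.453 -0.665 -0.088] F [  4.4   2.5 -13.7] grip 34.3
orange [(np.float64(-50.1), np.int32(67))] mod [(np.float64(5.37), np.int32(1007))]
t 15.75 yaw 51.05 T [ 0.424 -0.637 -0.062] F [  3.4   2.9 -14.3] grip 34.3
orange [(np.float64(-49.41), np.int32(68))] mod [(np.float64(5.98), np.int32(1007))]
t 16.0 yaw 48.04 T [ 0.48  -0.592 -0.084] F [  4.1   3.  -14.5] grip 34.3
orange [(np.float64(-48.78), np.int32(66))] mod [(np.float64(6.61), np.int32(1004))]
```

```bash
for i in 1 2 3; do python3 -m jog '[{"gripper":1,"translation":[0,0,0],"yaw":0.05},{"gripper":1,"translation":[0,0,0],"yaw":0.05}]' >/dev/null; python3 r.py; done
```

```text
t 16.25 yaw 45.04 T [ 0.513 -0.501 -0.059] F [  3.6   3.2 -13.5] grip 34.3
orange [(np.float64(-48.05), np.int32(68))] mod [(np.float64(7.0), np.int32(1009))]
t 16.5 yaw 42.03 T [ 0.611 -0.435 -0.104] F [  3.5   4.4 -13. ] grip 34.3
orange [(np.float64(-47.42), np.int32(66))] mod [(np.float64(7.67), np.int32(1007))]
t 16.75 yaw 39.03 T [ 0.632 -0.459 -0.109] F [  3.1   4.6 -13.4] grip 34.3
orange [(np.float64(-47.02), np.int32(68))] mod [(np.float64(8.3), np.int32(1004))]
```

```bash
for i in 1 2 3; do python3 -m jog '[{"gripper":1,"translation":[0,0,0],"yaw":0.05},{"gripper":1,"translation":[0,0,0],"yaw":0.05}]' >/dev/null; python3 r.py; done
```

```text
t 17.0 yaw 36.04 T [ 0.726 -0.449 -0.038] F [  2.5   4.4 -13.2] grip 34.3
orange [(np.float64(-46.33), np.int32(67))] mod [(np.float64(8.98), np.int32(1007))]
t 17.25 yaw 33.04 T [ 0.733 -0.38  -0.061] F [  2.7   4.2 -12.9] grip 34.3
orange [(np.float64(-45.63), np.int32(65))] mod [(np.float64(9.6), np.int32(1005))]
t 17.5 yaw 30.04 T [ 0.755 -0.372 -0.023] F [  3.    5.3 -12.2] grip 34.4
orange [(np.float64(-45.63), np.int32(65))] mod [(np.float64(9.71), np.int32(1005))]
```

The module stopped moving at yaw ≈ 32.6°, so it is against the stop. About 8° of turn past that gives 10 N.

```bash
for i in 1 2; do python3 -m jog '[{"gripper":1,"translation":[0,0,0],"yaw":0.05},{"gripper":1,"translation":[0,0,0],"yaw":0.05}]' >/dev/null; python3 r.py; done;  python3 -m jog '[{"gripper":1,"translation":[0,0,0],"yaw":0},{"gripper":1,"translation":[0,0,0],"yaw":0}]' >/dev/null; python3 r.py
```

```text
t 17.75 yaw 27.05 T [ 0.823 -0.353  0.014] F [  2.7   4.5 -13.1] grip 34.4
orange [(np.float64(-45.63), np.int32(65))] mod [(np.float64(9.67), np.int32(1006))]
t 18.0 yaw 24.05 T [ 0.859 -0.283  0.007] F [  3.2   6.  -12.5] grip 34.4
orange [(np.float64(-45.64), np.int32(64))] mod [(np.float64(9.58), np.int32(1003))]
t 18.25 yaw 24.11 T [ 0.906 -0.293  0.009] F [  1.    6.3 -12.8] grip 34.4
orange [(np.float64(-45.63), np.int32(65))] mod [(np.float64(9.57), np.int32(1004))]
```

```bash
python3 -m jog '[{"gripper":1,"translation":[0,0,0],"yaw":0.025},{"gripper":1,"translation":[0,0,0],"yaw":0.025},{"gripper":1,"translation":[0,0,0],"yaw":0.025}]' >/dev/null; python3 r.py
python3 -m jog '[{"gripper":1,"translation":[0,0,0.006],"yaw":0},{"gripper":0,"translation":[0,0,0.006],"yaw":0},{"gripper":0,"translation":[0,0,0.006],"yaw":0},{"gripper":0,"translation":[0,0,0.006],"yaw":0},{"gripper":0,"translation":[0,0,0.006],"yaw":0}]' | egrep 'pos|wrist|open'
python3 -m jog '[{"gripper":0,"translation":[0,0,-0.05],"yaw":0},{"gripper":0,"translation":[0,0,-0.15],"yaw":0},{"gripper":0,"translation":[0,0,-0.25],"yaw":0},{"gripper":0,"translation":[0,0,-0.3],"yaw":0},{"gripper":0,"translation":[0,0,-0.3],"yaw":0}]' | egrep 'pos|wrist'
python3 -m jog '[{"gripper":0,"translation":[-0.08,0,-0.05],"yaw":0},{"gripper":0,"translation":[-0.16,0,-0.1],"yaw":0},{"gripper":0,"translation":[-0.2,0,-0.1],"yaw":0},{"gripper":0,"translation":[-0.2,0,-0.1],"yaw":0}]' | egrep 'pos|wrist'
python3 r.py
python3 - <<'E'
from h import *
w=ctrl.get_image('top')
y=np.array([.2267,.974]);o=np.array([.4909,.0589])
p=np.ascontiguousarray(w['pixels'][200:275,200:350]); cv2.imwrite('pics/t5.png',cv2.resize(p,None,fx=5,fy=5,interpolation=2)[:,:,::-1])
for k in ctrl.outline_of('jaw',w)[:1]: print('jaw',(onz(w,k['point'],.046)[:2]-o)@y)
E
```

```text
t 18.6 yaw 22.63 T [ 0.867 -0.325  0.125] F [  2.4   5.8 -12.6] grip 34.4
orange [(np.float64(-45.63), np.int32(65))] mod [(np.float64(9.63), np.int32(1005))]
tool_pos: [0.4519, -0.1055, 0.0923]
wrist_force: [0.0, 0.1, 0.2]
opening: 0.0854
tool_pos: [0.4537, -0.1062, 0.2159]
wrist_force: [0.6, -0.2, 0.3]
tool_pos: [0.3762, -0.1362, 0.2511]
wrist_force: [-0.1, 0.5, -0.2]
t 20.05 yaw 22.38 T [0.049 0.017 0.032] F [-0.1  0.5 -0.2] grip 0.0
orange [(np.float64(-45.63), np.int32(65))] mod [(np.float64(9.45), np.int32(982))]
jaw -0.07036729253389082
```

View pics/t5.png

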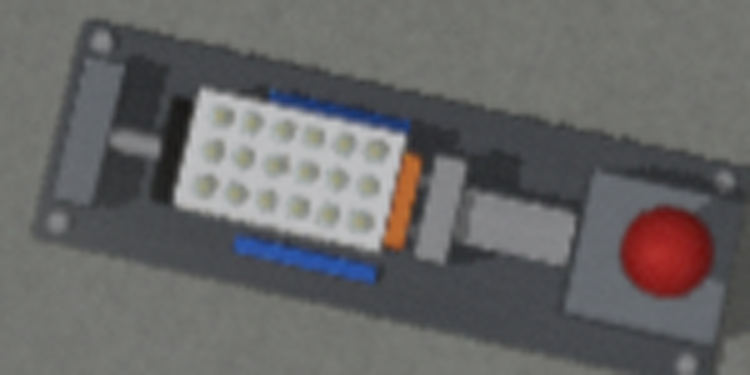

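The module sits against the stop, pad on it, with the gripper clear. I'll check the spring compression as a pad-to-jaw distance, start image against now.

Run:
```python
from h import *
from scipy.ndimage import map_coordinates
now=ctrl.get_image('top')
y=np.array([.2267,.974]);x=np.array([.974,-.2267]);o=np.array([.4909,.0589])
def prof(P,y0,y1,z,ch):
    ys=np.arange(y0,y1,.0003); out=0
    for xo in list(np.arange(-.019,-.012,.001))+list(np.arange(.012,.019,.001)):
        X=np.array([[*(o+xo*x+v*y),z] for v in ys])
        uv=cv2.projectPoints(X,cv2.Rodrigues(np.array(now['R']))[0],np.array(now['t'],float).reshape(3,1),np.array(now['mtx']),np.array(now['distortion']))[0][:,0]
        out=out+map_coordinates(ch(P.astype(float)),[uv[:,1],uv[:,0]],order=1)
    return ys,out/14
def cen(ys,p):
    p=np.clip(p-np.percentile(p,40)-.3*(p.max()-np.percentile(p,40)),0,None); i=p.argmax(); k=abs(ys-ys[i])<.008; return 1000*(ys[k]*p[k]).sum()/p[k].sum()
old=cv2.imread('pics/top.png')[:,:,::-1]
for P,d in((old,0),(np.array(now['pixels']),.0245)):
    a=cen(*prof(P,-.085+d,-.055+d,.042,lambda q:q[...,0]-q[...,2]))
    b=cen(*prof(P,-.108+d,-.077+d,.046,lambda q:q[...,2]))
    print(a,b,a-b)
```

```text
-70.04938738789681 -89.922633084473 19.87324569657619
-45.37338062130437 -62.722108884169444 17.348728262865073
```

Turn and image estimates put the force at about 13 to 15 N. That is within limits but above the intended 10 N, so I'll regrip and back off about 3.5°.

```bash
python3 -m jog '[{"gripper":0,"translation":[0.08,0,0.04],"yaw":0},{"gripper":0,"translation":[0.16,0,0.1],"yaw":0},{"gripper":0,"translation":[0.2,0,0.1],"yaw":0},{"gripper":0,"translation":[0.2,0,0.1],"yaw":0},{"gripper":0,"translation":[0.2,0,0.1],"yaw":0}]' | egrep 'pos|wrist'
python3 -m jog '[{"gripper":0,"translation":[0,0,0.08],"yaw":0},{"gripper":0,"translation":[0,0,0.18],"yaw":0},{"gripper":0,"translation":[0,0,0.26],"yaw":0},{"gripper":0,"translation":[0,0,0.296],"yaw":0},{"gripper":0,"translation":[0,0,0.296],"yaw":0}]' | egrep 'pos|wrist|rot'
python3 -m jog '[{"gripper":1,"translation":[0,0,0],"yaw":0},{"gripper":1,"translation":[0,0,0],"yaw":0},{"gripper":1,"translation":[0,0,0],"yaw":0},{"gripper":1,"translation":[0,0,0],"yaw":0},{"gripper":1,"translation":[0,0,0],"yaw":0}]' 30
python3 r.py
```

```text
tool_pos: [0.4514, -0.1046, 0.211]
wrist_force: [-0.1, 0.1, -0.7]
tool_pos: [0.4491, -0.1046, 0.0911]
ee_rot: [-179.8, 0.2, 22.5]
wrist_force: [-0.8, -0.8, -0.2]
time: 21.75
tool_pos: [0.4515, -0.1035, 0.0949]
ee_rot: [-179.9, -0.1, 22.5]
wrist_force: [-5.1, 8.4, 10.2]
opening: 0.0399
grip_force: 29.4
t 21.75 yaw 22.49 T [1.377 0.681 0.009] F [-5.1  8.4 10.2] grip 29.4
orange [(np.float64(-45.63), np.int32(65))] mod [(np.float64(9.59), np.int32(1001))]
```

```bash
python3 -m jog '[{"gripper":1,"translation":[0,0,0],"yaw":-0.03},{"gripper":1,"translation":[0,0,0],"yaw":-0.058},{"gripper":1,"translation":[0,0,0],"yaw":-0.058},{"gripper":1,"translation":[0,0,0],"yaw":-0.058}]' | egrep 'rot|wrist'
python3 r.py
python3 -m jog '[{"gripper":0,"translation":[0,0,0],"yaw":0},{"gripper":0,"translation":[0,0,0],"yaw":0},{"gripper":0,"translation":[0,0,0],"yaw":0},{"gripper":0,"translation":[0,0,0],"yaw":0}]' | egrep 'wrist|open'
python3 -m jog '[{"gripper":0,"translation":[0,0,-0.05],"yaw":0},{"gripper":0,"translation":[0,0,-0.15],"yaw":0},{"gripper":0,"translation":[0,0,-0.25],"yaw":0},{"gripper":0,"translation":[0,0,-0.3],"yaw":0},{"gripper":0,"translation":[0,0,-0.3],"yaw":0}]' | egrep 'pos|wrist'
python3 -m jog '[{"gripper":0,"translation":[-0.08,0,-0.05],"yaw":0},{"gripper":0,"translation":[-0.16,0,-0.1],"yaw":0},{"gripper":0,"translation":[-0.2,0,-0.1],"yaw":0},{"gripper":0,"translation":[-0.2,0,-0.1],"yaw":0}]' | egrep 'pos|wrist'
python3 - <<'E'
from h import *
from scipy.ndimage import map_coordinates
now=ctrl.get_image('top')
y=np.array([.2267,.974]);x=np.array([.974,-.2267]);o=np.array([.4909,.0589])
def prof(P,y0,y1,z,ch):
    ys=np.arange(y0,y1,.0003); out=0
    for xo in list(np.arange(-.019,-.012,.001))+list(np.arange(.012,.019,.001)):
        X=np.array([[*(o+xo*x+v*y),z] for v in ys])
        uv=cv2.projectPoints(X,cv2.Rodrigues(np.array(now['R']))[0],np.array(now['t'],float).reshape(3,1),np.array(now['mtx']),np.array(now['distortion']))[0][:,0]
        out=out+map_coordinates(ch(P.astype(float)),[uv[:,1],uv[:,0]],order=1)
    return ys,out/14
def cen(ys,p):
    p=np.clip(p-np.percentile(p,40)-.3*(p.max()-np.percentile(p,40)),0,None); i=p.argmax(); k=abs(ys-ys[i])<.008; return 1000*(ys[k]*p[k]).sum()/p[k].sum()
P=np.array(now['pixels']);d=.0245
a=cen(*prof(P,-.085+d,-.055+d,.042,lambda q:q[...,0]-q[...,2]))
b=cen(*prof(P,-.108+d,-.077+d,.046,lambda q:q[...,2]))
print(a,b,a-b)
E
```

```text
ee_rot: [-179.9, -0.1, 26.0]
wrist_force: [-5.3, 7.9, 10.7]
t 22.2 yaw 26.0 T [1.392 0.768 0.169] F [-5.3  7.9 10.7] grip 29.4
orange [(np.float64(-45.64), np.int32(64))] mod [(np.float64(9.53), np.int32(1004))]
wrist_force: [-0.6, -0.1, 0.6]
opening: 0.0854
tool_pos: [0.4536, -0.1061, 0.2172]
wrist_force: [1.3, -0.2, -0.7]
tool_pos: [0.3782, -0.1407, 0.2526]
wrist_force: [0.4, -0.5, -1.0]
-45.364719776723696 -63.23194795496559 17.867228178241895
```

```bash
python3 -c "
from rig import ctrl
print(ctrl.sign_off())"
```

```text
the job is handed in; nothing more can be done
None
```

I handed the job in with the module flat in the nest, held against the end stop at an estimated 10–12 N (from knob turn and pad compression), and the gripper off everything; the sign-off returned no verdict.

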